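# Present a bearing ball in its pouring dish

## Robot

A 6-joint arm with a two-finger parallel gripper is mounted at the origin on the work surface; the furniture and walls round the work are solid. World frame = base frame: x ahead of the robot, y to its left, z up, the work surface at z = 0. Lengths are in m, angles in rad, forces in N, time in s.
With the tool pointing down it reaches from about 0.35 to 0.85 m from the base axis. Payload 8.1 kg.
Tool frame: the origin (TCP) lies at the centre of the arm's flange, where the gripper is bolted on; the fingertips stand 186 mm ahead of it and the grasp point (between the pads) lies 167 mm ahead of it (robot.grasp_offset is the distance from the TCP to the grasp point, in m); z points along the fingers, y is the line along which they close (so a half turn about z gives the same grasp; the last joint's range is limited). The gripper opens to 93 mm and grips with 3 to 60 N. Pads are 15 mm wide; open, the fingers measure 128 mm over their backs; the gripper's body (75 mm by 188 mm) begins 65 mm behind the grasp point.
Start: joints at [-1.342, 0.13, 1.488, -0, 1.523, -0.085], TCP at [0.185, -0.571, 0.405] pointing down, gripper open.
Joint ranges: [-2.96, 2.96], [-0.89, 2.26], [0.02, 2.5], [-1.34, 4.48], [0, 2.73], [-2.66, 2.66]. Speed limits (rad/s): [2.39, 2.39, 2.79, 3.14, 3.14, 3.14].

## Interface

Orientations are given as a rotation vector (axis times angle).
In Python, from plant import robot gives the robot as it stands.
- The arm moves only by the tool drive_tool, never from a script. Its argument "moves" is one flat list of numbers, 7 for each row, row after row: the finger opening in mm, from 0 to 93, then the shift along the tool's x, y, z in mm, then the turn, a rotation vector about the tool's x, y, z in degrees. A call has 1 to 8 rows; each row shifts and turns the commanded pose from where the row before left it, along the tool's axes as they then stand; what a row does not reach is not made up. A row lasts 1/10 s, in which the tool goes at most 50 mm and 8.59 degrees, less where a joint would pass 70% of its speed; a pose out of reach is approached as far as the arm can. A call is refused whole if a number of a shift passes 50 or a number of a turn 8.59, either way. A call with a gripper value outside its range is refused whole. The fingers move at their own pace and stop on an object; "grip_force" is the grip in N (left out, the last holds). Time passes only in rows, so rows that do not move let the fingers close. It gives the time, the measured TCP pose, the force, the opening and the grip force at its end, in the units of the state.
- robot.read_state(): the state, without advancing time (a new reading comes with each control period).
- robot.read_camera(name): name is "side" or "top" or "wrist"; returns a dict with "color" (480x640x3 uint8, red, green, blue), "depth" (480x640 float32, m along the optical axis (not along the pixel's ray), 0 where there is no reading), "mtx" (3x3 intrinsics, pixels), "R" (3x3) and "t" (3): a world point X has camera coordinates R X + t. Camera axes: x right, y down, z forward; pixel columns grow to the right and rows downward; lengths in m; the calibration is good to about 2 mm. A picture is of the moment at which its call begins.
- robot.close_job(): hands the job in; it is judged then, once.
The state is a dict: "t": time; "q": joint angles; "dq": joint speeds; "joint_torque": joint torques, N m; "tool_pos": TCP position; "orientation": TCP orientation; "force": force on the tool from outside, world axes, zero at the start; "wrist_torque": the same for the moment, N m; "opening": finger opening in m; "gripper_force": force on a finger pad.
Only numpy, scipy, OpenCV 4.12 (cv2) and the standard library are available. Lean on these libraries where they do the work, as an engineer would, in place of code of your own. Each camera call takes 0.05 s, during which the arm holds its last target. There are 200 camera calls.

## Task

Swing the dish's carrying handle up until it stands fully upright against its catch, with the dish still on its stand. Then lift the dish level by that handle, 5 to 12 cm straight up off its stand, and turn it a quarter turn so that its pouring lip points at the block with the round hole, without letting the ball roll out to the rim. Finish holding it still there, level, above its stand with the ball in the middle; do not pour, and leave the turned wooden foot where it stands.

Things in the scene. Friction and masses are not known exactly. Their poses are not given: they have to be found in the camera images.
- dish_middle (a point): middle of a loose round aluminium dish (148 diameter, 35 high, 0.45 kg), where the ball's centre rests, 23 above the underside. x points to the pouring lip (34 wide open trough, reaching 100 from the middle), z up. The floor rises at 8 degrees from middle to rim, so the ball rests in the middle while level. It starts on the stand, lip pointing away from the robot within 0.15 rad
- bail (a joint): the dish's steel-wire carrying handle, a U on two pins (dish y = +-76, x = 0, 32 above dish_middle), 85 from pin axis to cross bar. 0 = level, towards the dish's -x (opposite the lip); pi/2 = upright over the middle, against its catch (a stop). Between these it stays where left (hinge friction 0.022 N m). Starts at 0.15 to 0.6 rad
- bail_grip (a point): centre of the round wooden grip on the handle's cross bar, 14 diameter and 70 long, its length along the dish's y; the grip is a sleeve that rolls freely on the wire; the point's frame turns with the handle
- ball_center (a point): centre of the loose steel ball in the dish, 22 diameter, 44 g (its axes turn as it rolls)
- stand_top (a point): centre of the top face of the fixed dark turned-wood stand, 30 high and 116 diameter, on which the dish stands
- ball_block_hole0 (a point): mouth of the round hole (27 diameter) in the top of a fixed wooden block 60 x 60 x 45 high; it stands some 170 to the left or the right of the stand
- foot_center (a point): centre of a loose turned wooden furniture foot, 50 diameter, 84 high, standing on the other side of the stand; a bystander
Things that resemble listed ones, but are neither listed nor needed, are in the scene too. What is meant by the part that bears stand_top is not green or orange, and is the larger of those in its own colour.

How it is judged:
On the way, in this order (a step that is already met when the one before it is completed fails the run):
1. the handle is upright against its catch while the dish still stands on its stand (value of joint bail above 1.42 rad and z of dish_middle in the frame of stand_top below 0.03 m), for 0.2 s.
2. the dish is lifted clear of its stand by the handle (z of dish_middle in the frame of stand_top above 0.043 m and contact force between bail and the fingers above 0.5 N and contact force between dish and stand below 0.1 N), for 0.2 s.
At the end, for the whole second after the job is handed in: Held still by its upright handle, the dish is 4 to 14 cm above its stand and within 35 mm of straight over it, level within 0.1 rad; the block's hole lies within 25 mm of the line through the lip; the ball lies still within 12 mm of the middle (z of dish_middle in the frame of stand_top between 0.063 and 0.163 m and horizontal distance between dish_middle and stand_top below 0.035 m and x of ball_block_hole0 in the frame of dish_middle above 0.1 m and y of ball_block_hole0 in the frame of dish_middle between -0.025 and 0.025 m and angle between dish_middle's own z axis and vertical below 0.1 rad and value of joint bail above 1.4 rad and distance between ball_center and dish_middle below 0.012 m and linear speed of each of ball, dish below 0.03 m/s and contact force between bail and the fingers above 0.5 N and contact force between dish and stand below 0.1 N); the arm keeps its last pose, push and grip.
It fails at once if the ball rolled out to the rim or left the dish (distance between ball_center and dish_middle above 0.05 m).
It fails at once if the turned foot was knocked away (distance of foot_center from where it was at the start of the episode above 0.03 m).
It also fails if it takes over 48 s, if anything falls off the work surface, if the arm or the gripper's body presses on something with over 40 N, if the wrist force passes 120 N, or if a joint passes its speed limit or range.

## Working session

There is one attempt and no reset: what is moved stays moved. The work goes in short steps, Python scripts to look and compute and a tool call to move; the robot and the scene stay as the last step left them, time stands still between calls to the robot, and variables do not carry over. Pictures are saved under pics/ and viewed, at most 10 in all, crops included, and the job is handed in when it is done.

Besides the shell and the picture viewer there is one more tool, called as name(argument=value, ...) on one line, values as JSON. drive_tool: Moves the arm, as the interface text tells. Its arguments: {"type":"object","properties":{"moves":{"type":"array","items":{"type":"number"}},"grip_force":{"type":"number"}},"required":["moves"]}

```bash
mkdir -p pics; python3 - <<'E'
from plant import robot
import numpy as np,cv2
for n in ["top","side"]:
    c=robot.read_camera(n); np.savez(f"pics/{n}0.npz",**c)
    cv2.imwrite(f"pics/{n}0.png",c["color"][:,:,::-1])
s=robot.read_state(); print(s["t"],s["tool_pos"],s["orientation"])
E
```

```text
0.1 [ 0.18517453 -0.57050362  0.4038287 ] [-3.10142561e+00 -4.90636567e-01  2.22555116e-04]
```

View pics/top0.png

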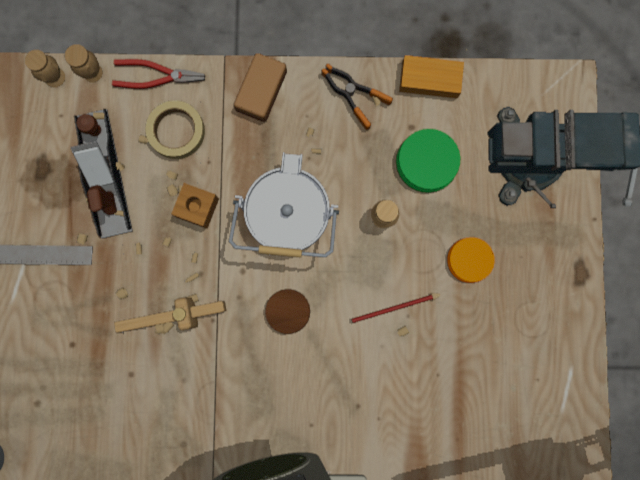

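View pics/side0.png

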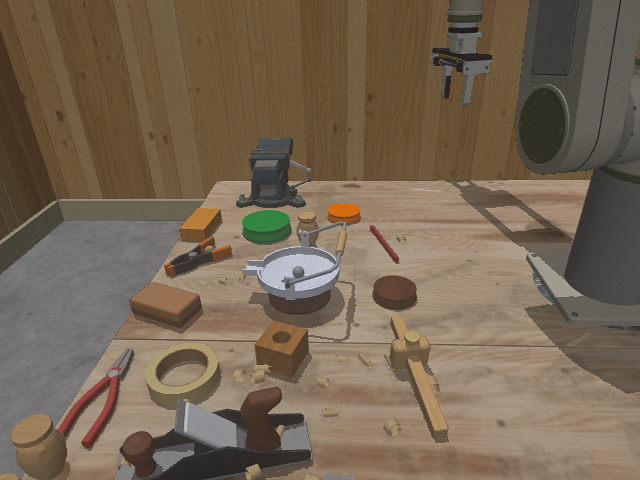

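The candidates for the stand are the dark-brown disc under the dish (side image 300,298), a loose smaller dark-brown disc (side 395,292 / top 287,312), the green disc (top 429,160) and the orange disc (top 471,260). The brown one under the dish fits: it isn't green or orange, it's the larger of the two browns, and it carries the dish. The lip (top 292,163) points away from the robot, the handle grip is at (280,251), the holed block at (194,205) is on the left, and the foot at (386,213) is on the right.

```bash
cat > h.py <<'E'
import numpy as np,cv2
def cloud(c):
    d=c["depth"];v,u=np.indices(d.shape);K=c["mtx"]
    P=np.stack([(u-K[0,2])/K[0,0]*d,(v-K[1,2])/K[1,1]*d,d],-1)
    X=(P-c["t"])@c["R"]; X[d==0]=np.nan; return X
def proj(c,X):
    p=(np.atleast_2d(X)@c["R"].T+c["t"])@c["mtx"].T; return p[:,:2]/p[:,2:]
E
python3 - <<'E'
from h import *
t=dict(np.load("pics/top0.npz"));s=dict(np.load("pics/side0.npz"))
X=cloud(t);f=lambda u,v:np.round(X[v,u],4)
for n,u,v in [("ball",287,210),("lip",292,160),("grip",280,251),("gripL",262,249),("gripR",298,253),("pinL",240,207),("pinR",334,211),("foot",386,211),("blocktop",180,205),("hole",194,204),("table",330,350),("brown2",287,312)]: print(n,f(u,v))
hsv=cv2.cvtColor(t["color"],cv2.COLOR_RGB2HSV)
R=X.reshape(-1,3);z=R[:,2]
for n,(c,rad,lo,hi) in dict(block=((f(180,205)[:2]),.06,.038,.05),foot=(f(386,211)[:2],.04,.078,.09),rim=(f(287,210)[:2],.12,.060,.070)).items():
    m=(np.hypot(*(R[:,:2]-c).T)<rad)&(z>lo)&(z<hi);P=R[m]
    print(n,m.sum(),P.min(0),P.max(0),(P.min(0)+P.max(0))/2)
    if n=="rim":
        r=np.hypot(*(P[:,:2]-c).T);Q=P[(r>.06)&(r<.082)]
        A=np.c_[2*Q[:,:2],np.ones(len(Q))];x=np.linalg.lstsq(A,(Q[:,:2]**2).sum(1),rcond=None)[0];print("circ",x[:2],np.sqrt(x[2]+x[:2]@x[:2]))
# grip: wood-coloured high points
S=cloud(s)
for nm,Y,c in (("top",X,t),("side",S,s)):
    h=cv2.cvtColor(c["color"],cv2.COLOR_RGB2HSV); m=(Y[...,2]>.09)&(Y[...,2]<.2)&(h[...,1]>80)&(np.hypot(Y[...,0]-f(280,251)[0],Y[...,1]-f(280,251)[1])<.06)
    P=Y[m];print(nm,"grip",m.sum(),P.mean(0),P.min(0),P.max(0))
    m=(Y[...,2]>.075)&(Y[...,2]<.2)&(h[...,1]<80)&(np.hypot(Y[...,0]-f(287,210)[0],Y[...,1]-f(287,210)[1])<.12);P=Y[m];print(nm,"wire",m.sum(),P.mean(0),P.min(0),P.max(0))
a=cv2.resize(t["color"][130:280,160:420],None,fx=3,fy=3)
b=cv2.resize(s["color"][200:350,220:430],None,fx=1.9,fy=1.9)
im=np.zeros((450+0,780,3),np.uint8);im[:]=a;cv2.imwrite("pics/crop.png",np.vstack([im[:,:,::-1]])[:600])
cv2.imwrite("pics/crops.png",cv2.resize(s["color"][200:350,220:430],None,fx=3.8,fy=3.8)[:,:,::-1])
E
```

```text
ball [0.5644 0.0344 0.0658]
lip [0.6552 0.0276 0.0548]
grip [0.4877 0.0416 0.1269]
gripL [0.4906 0.0706 0.1275]
gripR [0.4849 0.0125 0.1256]
pinL [5.794e-01 1.239e-01 4.000e-04]
pinR [ 0.5597 -0.046   0.0908]
foot [ 0.5619 -0.1346  0.0828]
blocktop [0.5741 0.2232 0.0472]
hole [0.5817 0.2054 0.0143]
table [ 0.3225 -0.0432  0.0027]
brown2 [0.3893 0.0338 0.0194]
block 981 [0.54003824 0.16598836 0.03803597] [0.61565258 0.23900733 0.04999775] [0.57784541 0.20249785 0.04401686]
foot 396 [ 0.5446523  -0.15341294  0.07906854] [ 0.5828991  -0.11727877  0.08950936] [ 0.5637757  -0.13534586  0.08428895]
rim 678 [ 0.49856324 -0.03984124  0.06000594] [0.66690748 0.1123661  0.06997809] [0.58273536 0.03626243 0.06499202]
circ [0.56704691 0.03584432] 0.07200804416225291
top grip 324 [0.48795769 0.04272207 0.12468406] [0.48013048 0.0077036  0.11473805] [0.4976009  0.07764106 0.13123613]
top wire 705 [0.52400194 0.04014261 0.10785138] [ 0.4806819  -0.05284218  0.07618295] [0.58486854 0.12648074 0.12818711]
side grip 175 [0.48806524 0.04892648 0.12192349] [0.47959531 0.00953209 0.11327819] [0.49632923 0.08003293 0.12582729]
side wire 586 [0.5346491  0.05475501 0.10007539] [ 0.47964352 -0.05002983  0.07524174] [0.58443173 0.12911682 0.1243919 ]
```

View pics/crops.png

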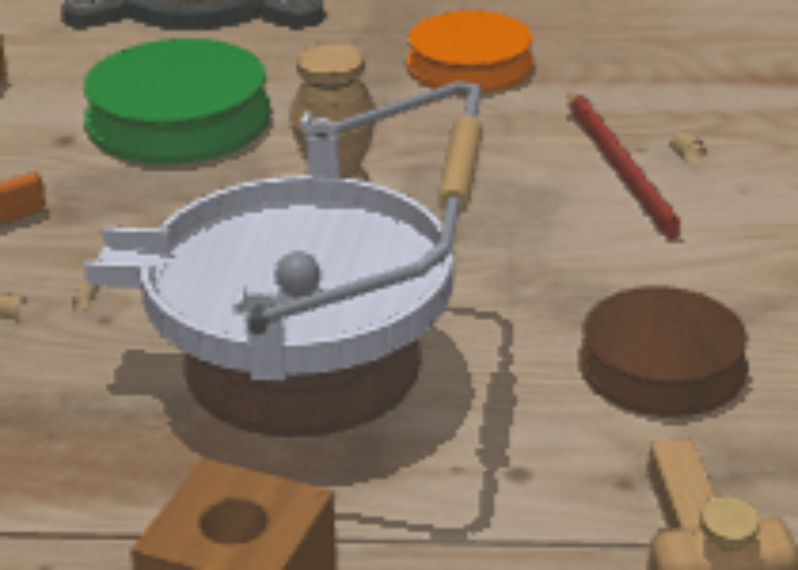

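The crop confirms it: the dish sits on the larger brown stand, with the ball in the middle and the handle at about 0.41 rad. The grip centre is at about (0.4885, 0.0435, 0.119), the dish middle at (0.5665, 0.036), the dish yaw is about -0.095, and the hole is at (0.578, 0.2025).

drive_tool(moves=[80,15,-15,2,0,0,0,80,30,-30.6,4,0,0,0,80,30,-30.6,4,0,0,0,80,30,-30.6,4,0,0,0,80,30,-30.6,4,0,0,0,80,30,-30.6,4,0,0,0,80,30,-30.6,4,0,0,0,80,30,-30.6,4,0,0,0], grip_force=10)

```text
t: 0.9
tool_pos: [0.3287, -0.2815, 0.3742]
orientation: [-3.103, -0.49, 0.0]
force: [0.4, 0.7, 0.5]
opening: 0.0801
gripper_force: 0.0
```

drive_tool(moves=[80,30,-30.6,4,0,0,0,80,30,-30.6,4,0,0,0,80,30,-30.6,4,0,0,0,80,30,-30.6,4,0,0,0,80,30,-30.6,4,0,0,0,80,30,-30.6,4,0,0,0,80,30,-30.6,4,0,0,0,80,30,-30.6,4,0,0,0])

```text
t: 1.7
tool_pos: [0.4815, 0.0255, 0.3423]
orientation: [3.103, 0.491, -0.0]
force: [-0.5, -0.5, 0.2]
opening: 0.08
gripper_force: 0.0
```

drive_tool(moves=[80,15,-15.6,2,0,0,-8.3,80,0,0,0,0,0,-8.3,80,0,0,0,0,0,-8.3,80,0,0,0,0,0,-8.3,80,0,0,0,0,0,-8.3,80,0,0,0,0,0,-8.3,80,0,0,0,0,0,-8.3,80,0,0,0,0,0,-8.3])

```text
t: 2.5
tool_pos: [0.4905, 0.0432, 0.3403]
orientation: [-2.321, -2.116, 0.001]
force: [0.3, 0.1, -0.7]
opening: 0.0798
gripper_force: 0.0
```

drive_tool(moves=[80,0,0,0,0,0,0,80,0,0,0,0,0,0])

```text
t: 2.7
tool_pos: [0.4906, 0.0432, 0.3405]
orientation: [-2.332, -2.104, 0.001]
force: [0.1, -1.3, -1.4]
opening: 0.0799
gripper_force: 0.0
```

drive_tool(moves=[80,0,-2,14,0,0,0,80,0,0,14,0,0,0,80,0,0,14,0,0,0,80,0,0,11,0,0,0,24,0,0,0,0,0,0,24,0,0,0,0,0,0,24,0,0,0,0,0,0,24,0,0,0,0,0,0])

```text
t: 3.5
tool_pos: [0.4891, 0.0433, 0.2885]
orientation: [2.327, 2.109, 0.002]
force: [0.0, -0.2, 0.7]
opening: 0.0527
gripper_force: 0.0
```

```bash
python3 - <<'E'
from plant import robot
import numpy as np,cv2
c=robot.read_camera("side")
cv2.imwrite("pics/s1.png",cv2.resize(c["color"][150:350,220:430],None,fx=2.8,fy=2.8)[:,:,::-1])
th=np.linspace(.41,1.555,17)
print(np.round(np.c_[np.diff(-np.cos(th)),np.diff(np.sin(th))]*85,1).tolist())
E
```

```text
[[2.6, 5.5], [3.0, 5.3], [3.4, 5.1], [3.7, 4.8], [4.1, 4.5], [4.4, 4.2], [4.7, 3.9], [4.9, 3.6], [5.2, 3.2], [5.4, 2.8], [5.6, 2.4], [5.7, 2.0], [5.9, 1.6], [6.0, 1.2], [6.0, 0.7], [6.1, 0.3]]
```

View pics/s1.png

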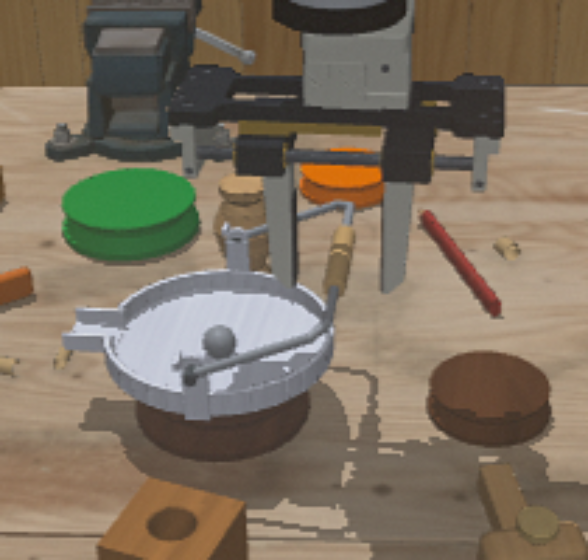

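The bar lies between the fingers, at about (340,255) in the crop. I'll narrow the cage loosely and swing the handle up along its arc.

drive_tool(moves=[24,0,0,0,0,0,0,24,0,0,0,0,0,0,24,0,0,0,0,0,0,24,0,0,0,0,0,0,24,0,1,-2,0,0,0,24,0,1.6,-3.5,0,0,0,24,0,3,-5.3,0,0,0,24,0,3.4,-5.1,0,0,0])

```text
t: 4.35
tool_pos: [0.4975, 0.0425, 0.304]
orientation: [-2.327, -2.109, 0.002]
force: [-4.9, 0.3, 1.8]
opening: 0.0236
gripper_force: 2.3
```

drive_tool(moves=[24,0,3.7,-4.8,0,0,0,24,0,4.1,-4.5,0,0,0,24,0,4.4,-4.2,0,0,0,24,0,4.7,-3.9,0,0,0,24,0,4.9,-3.6,0,0,0,24,0,5.2,-3.2,0,0,0,24,0,4.4,-2.3,0,0,0,24,0,3,-1.3,0,0,0])

```text
t: 5.15
tool_pos: [0.5325, 0.039, 0.3317]
orientation: [2.327, 2.109, 0.001]
force: [-0.5, -0.2, -0.0]
opening: 0.0237
gripper_force: 0.4
```

drive_tool(moves=[24,0,3.6,-1.6,0,0,0,24,0,5.7,-2,0,0,0,24,0,5.9,-1.6,0,0,0,24,0,6,-1.2,0,0,0,24,0,6,-0.7,0,0,0,24,0,4,-0.3,0,0,0,24,0,0,0,0,0,0,24,0,0,0,0,0,0])

```text
t: 5.95
tool_pos: [0.5629, 0.036, 0.3386]
orientation: [-2.328, -2.11, 0.0]
force: [-0.4, -0.0, -0.7]
opening: 0.0241
gripper_force: 0.0
```

```bash
python3 - <<'E'
from plant import robot
from h import *
c=robot.read_camera("side")
cv2.imwrite("pics/s2.png",cv2.resize(c["color"][100:350,200:450],None,fx=2.2,fy=2.2)[:,:,::-1])
Y=cloud(c);h=cv2.cvtColor(c["color"],cv2.COLOR_RGB2HSV)
m=(Y[...,2]>.08)&(Y[...,2]<.165)&(np.hypot(Y[...,0]-.566,Y[...,1]-.036)<.1)&(np.abs(Y[...,1]-.112)<.02);P=Y[m]
for a in np.arange(.08,.165,.01):
    q=P[(P[:,2]>a)&(P[:,2]<a+.01)]; print(round(a,2),len(q),np.round(q.mean(0),4) if len(q) else'')
m=(Y[...,2]>.05)&(Y[...,2]<.07)&(np.hypot(Y[...,0]-.566,Y[...,1]-.036)<.03);print("ball",np.nanmean(Y[m],0))
c=robot.read_camera("top");X=cloud(c);R=X.reshape(-1,3)
r=np.hypot(R[:,0]-.567,R[:,1]-.036);Q=R[(R[:,2]>.06)&(R[:,2]<.07)&(r>.06)&(r<.082)]
A=np.c_[2*Q[:,:2],np.ones(len(Q))];x=np.linalg.lstsq(A,(Q[:,:2]**2).sum(1),rcond=None)[0];print("circ",x[:2],len(Q),np.sqrt(x[2]+x[:2]@x[:2]))
E
```

```text
0.08 58 [0.573  0.1192 0.0856]
0.09 46 [0.576  0.1183 0.0932]
0.1 21 [0.5713 0.121  0.1049]
0.11 23 [0.5704 0.1208 0.1154]
0.12 19 [0.5699 0.1209 0.1254]
0.13 23 [0.5695 0.1209 0.1354]
0.14 16 [0.5675 0.1208 0.145 ]
0.15 25 [0.5667 0.1212 0.1551]
0.16 17 [0.566  0.1181 0.1627]
ball [0.56613456 0.04173038 0.05743645]
circ [0.56731749 0.03573297] 136 0.0722929557865323
```

View pics/s2.png

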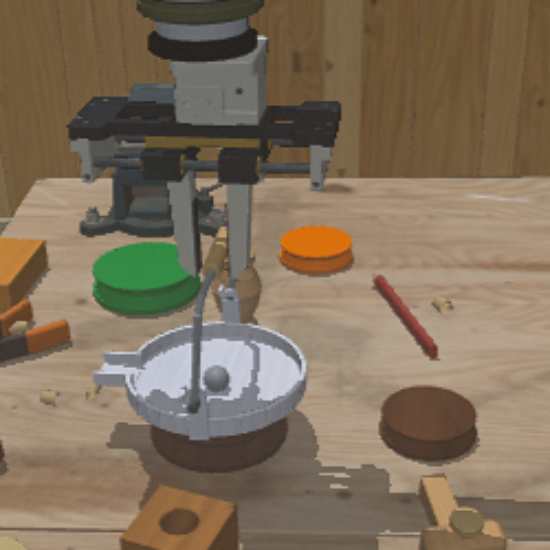

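The handle is nearly upright (wire lean of about 0.09 rad), and the dish and ball haven't moved. I'll nudge it onto the catch and grip.

drive_tool(moves=[24,0,1.5,0,0,0,0,24,0,1.5,0,0,0,0,20,0,0,0,0,0,0,17,0,0,0,0,0,0,12,0,0,0,0,0,0,10,0,0,0,0,0,0,10,0,0,0,0,0,0,10,0,0,0,0,0,0], grip_force=25)

```text
t: 6.85
tool_pos: [0.5659, 0.0358, 0.3389]
orientation: [-2.328, -2.11, -0.0]
force: [-1.3, -0.0, 0.0]
opening: 0.0129
gripper_force: 25.0
```

```bash
cat > chk.py <<'E'
from plant import robot
from h import *
c=robot.read_camera("side");cv2.imwrite("pics/chk.png",cv2.resize(c["color"][100:350,200:450],None,fx=2.2,fy=2.2)[:,:,::-1])
Y=cloud(c);P=Y[(np.hypot(Y[...,0]-.575,Y[...,1]-.121)<.03)]
for a in np.arange(.08,.17,.01):
    q=P[(P[:,2]>a)&(P[:,2]<a+.01)]; print(round(a,2),len(q),np.round(q.mean(0),4) if len(q) else'')
s=robot.read_state();print(s["t"],s["force"],s["wrist_torque"],s["opening"],s["gripper_force"])
E
python3 chk.py
```

```text
0.08 60 [0.5727 0.1197 0.0859]
0.09 48 [0.5759 0.1186 0.094 ]
0.1 18 [0.573  0.1203 0.1048]
0.11 17 [0.5732 0.121  0.1151]
0.12 24 [0.5731 0.1208 0.125 ]
0.13 21 [0.5724 0.1205 0.1352]
0.14 20 [0.573  0.121  0.1454]
0.15 23 [0.5729 0.1207 0.1552]
0.16 38 [0.5719 0.1142 0.1655]
6.9 [-0.08775716  0.73089126 -0.01334772] [-0.03309899  0.00513676  0.03646137] 0.013490944950661046 24.99215930700302
```

The wire is vertical and gripped. Now a slow lift.

drive_tool(moves=[10,0,0,-0.5,0,0,0,10,0,0,-0.5,0,0,0,10,0,0,-1,0,0,0,10,0,0,-1,0,0,0,10,0,0,-1,0,0,0,10,0,0,-1,0,0,0,10,0,0,-1,0,0,0,10,0,0,-1,0,0,0])

```text
t: 7.7
tool_pos: [0.5659, 0.0358, 0.346]
orientation: [2.328, 2.11, 0.0]
force: [-0.4, 0.0, -5.2]
opening: 0.0128
gripper_force: 25.0
```

```bash
python3 chk.py|tail -1
```

```text
7.75 [ 1.30410514 -0.44061884 -5.30361965] [-0.06029826 -0.08632037  0.00379888] 0.013184388690567548 24.983747899532318
```

View pics/chk.png

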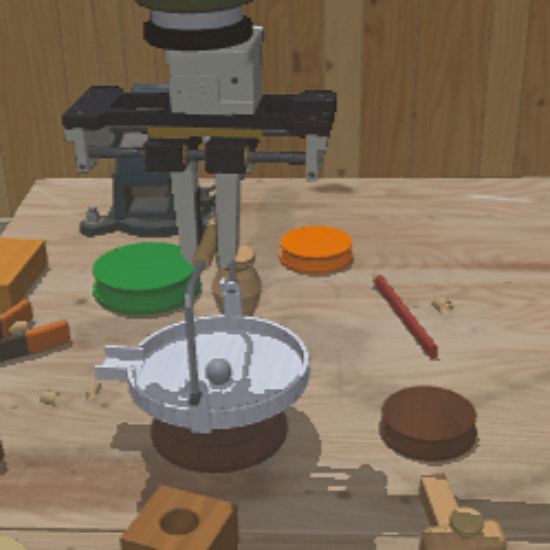

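The dish is clear of the stand, its full weight hangs from the grip, it's level and the ball is in the middle. I'll keep lifting.

drive_tool(moves=[10,0,0,-1.5,0,0,0,10,0,0,-2,0,0,0,10,0,0,-3,0,0,0,10,0,0,-4,0,0,0,10,0,0,-4,0,0,0,10,0,0,-4,0,0,0,10,0,0,-4,0,0,0,10,0,0,-4,0,0,0])

```text
t: 8.55
tool_pos: [0.5659, 0.0357, 0.3728]
orientation: [2.328, 2.11, 0.0]
force: [1.1, -0.2, -4.6]
opening: 0.0131
gripper_force: 25.0
```

drive_tool(moves=[10,0,0,-4,0,0,0,10,0,0,-4,0,0,0,10,0,0,-4,0,0,0,10,0,0,-4,0,0,0,10,0,0,-4,0,0,0,10,0,0,-4,0,0,0,10,0,0,-4,0,0,0,10,0,0,-4,0,0,0])

```text
t: 9.35
tool_pos: [0.5659, 0.0358, 0.4046]
orientation: [-2.328, -2.11, 0.0]
force: [-0.4, 0.4, -4.6]
opening: 0.0132
gripper_force: 25.0
```

drive_tool(moves=[10,0,0,-4,0,0,0,10,0,0,-4,0,0,0,10,0,0,-3,0,0,0,10,0,0,-2,0,0,0,10,0,0,-1,0,0,0,10,0,0,0,0,0,0,10,0,0,0,0,0,0,10,0,0,0,0,0,0])

```text
t: 10.15
tool_pos: [0.5658, 0.0358, 0.4181]
orientation: [-2.327, -2.11, 0.0]
force: [-0.7, -0.1, -4.8]
opening: 0.0133
gripper_force: 25.0
```

```bash
cat > pose.py <<'E'
import sys
from plant import robot
from h import *
s=robot.read_state();print(s["t"],s["tool_pos"],s["orientation"],s["force"][2],s["opening"])
dz=s["tool_pos"][2]-.339
c=robot.read_camera("side");cv2.imwrite("pics/"+sys.argv[1],cv2.resize(c["color"][50:350,170:470],None,fx=1.9,fy=1.9)[:,:,::-1])
Y=cloud(c);R=Y.reshape(-1,3)
r=np.hypot(R[:,0]-.567,R[:,1]-.036)
fl=R[(r>.02)&(r<.06)&(R[:,2]>dz+.035)&(R[:,2]<dz+.06)]
rim=R[(r<.09)&(r>.064)&(R[:,2]>dz+.05)&(R[:,2]<dz+.075)]
# rim top: max z per azimuth
a=np.arctan2(rim[:,1]-.036,rim[:,0]-.567);T=[]
for k in np.arange(-np.pi,np.pi,.2):
    q=rim[(a>=k)&(a<k+.2)]
    if len(q)>3:T.append(np.r_[q[:,:2].mean(0),np.percentile(q[:,2],95)])
T=np.array(T);A=np.c_[T[:,:2],np.ones(len(T))];p,_,_,_=np.linalg.lstsq(A,T[:,2],rcond=None);print("rim tilt",p[:2],len(T), "z",p@[.567,.036,1])
K=2*rim[:,:2];x=np.linalg.lstsq(np.c_[K,np.ones(len(rim))],(rim[:,:2]**2).sum(1),rcond=None)[0];print("rim centre",x[:2])
b=R[(r<.03)&(R[:,2]>dz+.052)&(R[:,2]<dz+.07)];print("ball",len(b),b.mean(0)-[0,0,dz])
lip=R[(r>.088)&(r<.104)&(R[:,2]>dz+.035)&(R[:,2]<dz+.07)&(R[:,2]>.07)];print("lip",len(lip),np.round(lip.mean(0),4) if len(lip) else "")
E
python3 pose.py p1.png
```

```text
10.15 [0.56584466 0.03575893 0.41808244] [-2.32740440e+00 -2.10970987e+00  4.64415258e-04] -4.816751853678019 0.013253725505576871
rim tilt [-0.01731023  0.00472573] 31 z 0.14408622216228922
rim centre [0.56784031 0.0383149 ]
ball 89 [0.563872   0.04191629 0.05778998]
lip 91 [0.659  0.0288 0.1337]
```

View pics/p1.png

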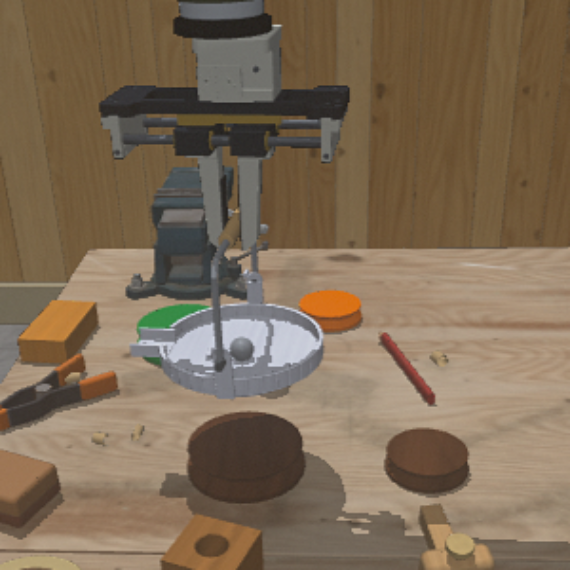

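The dish hangs level (tilt about 0.02 rad), 79 mm up, with the ball in the middle. Now the smooth quarter turn of +91.5° about the vertical.

drive_tool(moves=[10,0,0,0,0,0,-0.5,10,0,0,0,0,0,-1,10,0,0,0,0,0,-2,10,0,0,0,0,0,-3,10,0,0,0,0,0,-4,10,0,0,0,0,0,-4,10,0,0,0,0,0,-4,10,0,0,0,0,0,-4])

```text
t: 11.0
tool_pos: [0.5659, 0.0357, 0.4183]
orientation: [-1.867, -2.527, 0.0]
force: [0.7, -0.7, -4.8]
opening: 0.0138
gripper_force: 25.0
```

drive_tool(moves=[10,0,0,0,0,0,-4,10,0,0,0,0,0,-4,10,0,0,0,0,0,-4,10,0,0,0,0,0,-4,10,0,0,0,0,0,-4,10,0,0,0,0,0,-4,10,0,0,0,0,0,-4,10,0,0,0,0,0,-4])

```text
t: 11.8
tool_pos: [0.5659, 0.0357, 0.4183]
orientation: [-1.098, -2.943, 0.0]
force: [-0.0, -0.5, -5.3]
opening: 0.0133
gripper_force: 25.0
```

drive_tool(moves=[10,0,0,0,0,0,-4,10,0,0,0,0,0,-4,10,0,0,0,0,0,-4,10,0,0,0,0,0,-4,10,0,0,0,0,0,-4,10,0,0,0,0,0,-4,10,0,0,0,0,0,-3,10,0,0,0,0,0,-3])

```text
t: 12.6
tool_pos: [0.5659, 0.0358, 0.4183]
orientation: [0.3, 3.127, 0.0]
force: [0.2, -0.1, -4.1]
opening: 0.0131
gripper_force: 25.0
```

drive_tool(moves=[10,0,0,0,0,0,-3,10,0,0,0,0,0,-2,10,0,0,0,0,0,-1.5,10,0,0,0,0,0,-0.5,10,0,0,0,0,0,0,10,0,0,0,0,0,0,10,0,0,0,0,0,0,10,0,0,0,0,0,0])

```text
t: 13.4
tool_pos: [0.5659, 0.0358, 0.4183]
orientation: [-0.113, -3.14, 0.0]
force: [-0.1, -0.0, -5.2]
opening: 0.0131
gripper_force: 25.0
```

```bash
python3 pose.py p2.png
```

```text
13.4 [0.56589415 0.0357583  0.41831195] [-1.13201550e-01 -3.13951620e+00  4.20509348e-06] -5.2418002152912475 0.013121208242885204
rim tilt [-0.00449428 -0.02413149] 32 z 0.14386529705406892
rim centre [0.56567348 0.03883041]
ball 93 [0.56489643 0.04071924 0.05779451]
lip 140 [0.5721 0.1311 0.1326]
```

View pics/p2.png

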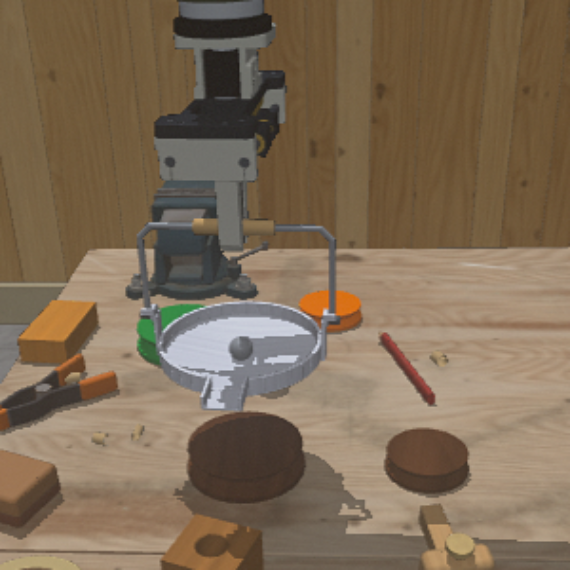

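The lip (224,395) points at the holed block (212,545), about 1 mm off the hole's line. The dish is level (about 0.025 rad), the ball is in the middle, and the handle is upright. I'll let it settle briefly, then hand in.

drive_tool(moves=[10,0,0,0,0,0,0,10,0,0,0,0,0,0,10,0,0,0,0,0,0,10,0,0,0,0,0,0,10,0,0,0,0,0,0,10,0,0,0,0,0,0,10,0,0,0,0,0,0,10,0,0,0,0,0,0])

```text
t: 14.25
tool_pos: [0.5659, 0.0357, 0.4184]
orientation: [0.113, 3.14, 0.0]
force: [0.2, -0.2, -5.2]
opening: 0.013
gripper_force: 25.0
```

```bash
python3 pose.py p3.png; python3 -c "
from plant import robot
print(robot.close_job())"
```

```text
14.25 [0.56590607 0.03574463 0.41835431] [1.12972309e-01 3.13954269e+00 2.00020303e-05] -5.209068593222662 0.01304204745454026
rim tilt [-0.01085664 -0.02361682] 32 z 0.14375918342551033
rim centre [0.56561595 0.03877118]
ball 92 [0.56457221 0.040501   0.05785517]
lip 149 [0.5717 0.1306 0.1326]
the job is handed in; nothing more can be done
None
```

The job is handed in, with no verdict returned: by camera, the dish hangs about 79 mm above its stand by its upright handle, level to about 0.03 rad, with the lip in line with the block's hole and the ball in the middle, and I saw no contact with the foot.

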